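# Cross the polars of a gem polariscope

### The arm

A 6-joint arm with a two-finger parallel gripper is mounted at the origin on the work surface. World frame = base frame: x ahead of the robot, y to its left, z up, the work surface at z = 0. Lengths are in m, angles in rad, forces in N, time in s.
With the tool pointing down it reaches from about 0.275 to 0.85 m from the base axis. Payload 5.2 kg.
Tool frame: the origin (TCP) lies midway between the tips of the shut fingers; the grasp point (between the pads) lies 19 mm behind it; z points along the fingers, y is the direction in which the jaws open and shut (so a half turn about z gives the same grasp; the last joint's range is limited). The gripper opens to 85 mm and grips with 20 to 120 N. Pads are 22 mm wide; open, the fingers measure 114 mm over their backs; the gripper's body (76 mm by 85 mm) begins 54 mm behind the grasp point. The pads swing forward as they close: fully open they stand 13 mm farther back than shut.
Start: joints at [-1.321, 0.259, 1.535, -0, 1.348, -0.203], TCP at [0.241, -0.495, 0.231] pointing down, gripper open.
Joint ranges: [-3.14, 3.14], [-0.91, 2.08], [0.19, 2.58], [-1.22, 4.36], [0.22, 2.71], [-3.12, 3.12]. Speed limits (rad/s): [2.57, 2.57, 3.14, 3.14, 3.14, 3.14].

### API

Orientations are given as a rotation vector (axis times angle).
In Python, from workcell import bot gives the robot as it stands.
- The arm moves only by the tool servo_tool, never from a script. Its argument "series" is a list of rows, each a list of 7 numbers: the shift along the tool's x, y, z as a fraction of full scale, then the turn, a rotation vector about the tool's x, y, z as a fraction of full scale, then the finger opening in mm, from 0 to 85.4. In form: [[x, y, z, wx, wy, wz, claw], ...]. A call has 1 to 12 rows; each row shifts and turns the pose as measured when the row begins, along the tool's axes as they then stand; what a row does not reach is not made up. Full scale, the value 1, is 30 mm for a shift and 0.1 rad for a turn. A row lasts 1/12 s, in which the tool goes at most 41.7 mm and 7.16 degrees, less where a joint would pass 70% of its speed; a pose out of reach is approached as far as the arm can. A call with a number of a shift or a turn outside -1 to 1 is refused whole. A call with a gripper value outside its range is refused whole. The fingers move at their own pace and stop on an object; "force" is the grip in N (left out, the last holds). Time passes only in rows, so rows that do not move let the fingers close. It gives the time, the measured TCP pose, the force and the opening at its end, in the units of the state.
- bot.get_obs(): the state, without advancing time (a new reading comes with each control period).
- bot.snapshot(name): name is "scene" or "side" or "wrist"; returns a dict with "frame" (420x560x3 uint8, blue, green, red), "range_z" (420x560 float32, m along the optical axis (not along the pixel's ray), 0 where there is no reading), "mtx" (3x3 intrinsics, pixels), "dist" ([k1, k2, p1, p2, k3] as OpenCV has them; the pictures are not rectified), "rvec" (rotation vector, rad) and "tvec" (3), from world to camera coordinates, as OpenCV has them; the wrist camera has in their place "T_tool_cam" (4x4, takes a point from camera to tool coordinates, whose origin is the TCP and whose axes are the flange's). Camera axes: x right, y down, z forward; pixel columns grow to the right and rows downward; lengths in m; the calibration is good to about 2 mm. A picture is of the moment at which its call begins: read the wrist's pose just before it.
- bot.close_job(): hands the job in, once; it reports no verdict.
The state is a dict: "clock": time; "q": joint angles; "qd": joint speeds; "effort": joint torques, N m; "eef_pos": TCP position; "orientation": TCP orientation; "contact_force": force on the tool from outside, world axes, zero at the start; "ft_torque": the same for the moment, N m; "grip_width": opening from 0.0 (shut) to 1.0 (fully open).
Only numpy, scipy, OpenCV 4.12 (cv2) and the standard library are available. Lean on these libraries where they do the work, as an engineer would, in place of code of your own. Each camera call takes 0.05 s, during which the arm holds its last target.

### The job

Cross the polars of the gem polariscope: push the red tab of the analyser lever round its arc until the lever lies centred over the green dot on the scale ring (crossed), not the yellow one (parallel), then leave it there and back away. Only push the tab with the fingertips or the outside of the fingers, never pinch it between them, and do not disturb the stone on the stage or the tools and jewellery on the bench.

Things in the scene. Friction and masses are not known exactly. Their poses are not given: they have to be found in the camera images.
- polariscope: the gem polariscope, screwed to the bench; origin on the optical axis at bench level, its x axis points to the column at the back, so -x is its front. Grey lamp house (206 x 148 mm, 90 mm high) on a dark foot plate (231 x 172 mm); head on top: fixed black scale ring and turning analyser ring. Apart from the red tab nothing of it stands above 214 mm
- ring_centre (a point): centre of the fixed black scale ring, at its top face, 200 mm above the bench, on the upright axis about which the analyser turns. The scale ring has 74 mm outer radius and white ticks every 10 degrees round its front; inside it turns the aluminium analyser ring with a dark filter (radius 51 mm, top 210 mm above the bench). Axes as polariscope
- lever_index (a point): point on the centre line of the lever, over the scale, 62.5 mm from the ring's axis, 207.5 mm above the bench. The lever is an aluminium bar 5.6 mm wide with a black line along its middle, fixed to the analyser ring and standing out over the scale ring to 112 mm from the axis; the point's x axis points along it towards the ring's axis
- tab_centre (a point): middle of the red finger tab at the end of the lever: an upright plate 20 mm long along the lever (94 to 114 mm from the axis), 8.4 mm thick across it, from 208 to 242 mm above the bench; this point is 104 mm from the axis and 225 mm above the bench. Same axes as lever_index; its flat side faces look along +y and -y. It moves only round the axis of the ring
- analyser (a joint): angle of the analyser ring and lever about the ring's axis, rad, counter-clockwise positive seen from above; 0 when the lever points to the front of the instrument; end stops at -1.2 and 1.2. Stiff by friction, no spring: under 1 N at the tab turns it and it stays where it is left
- green_dot: the green dot (16 mm across, flat, origin at its centre) on the top face of the scale ring, 62.5 mm from the ring's axis, 45 degrees to one side of the front: the crossed mark, where the lever must lie
- yellow_dot: the yellow dot, same size, 45 degrees to the other side of the front: the parallel mark. Which side is green and which yellow changes
- stone: purple cut stone, 22 mm across, 15 mm high, loose in the clear dish of the polariscope's stage, 109 mm above the bench under the analyser; origin under its centre; leave it alone
- ring_a: plain silver finger ring lying flat on the bench, 21 mm across, 5 mm high; origin under its centre; leave it alone
- ring_b: a second silver finger ring like ring_a; leave it alone
- marker: marker pen lying on the bench, black cap, 136 mm long along its x, 15 mm high; leave it alone
- cutters: side cutters with dark blue handles lying on the bench, 150 mm long along x, 13 mm high; leave them alone
- saw: piercing saw frame lying flat, 290 mm long along x with the black handle at -x, 25 mm high; leave it alone
- mallet: rawhide mallet with a wooden handle lying on the particle board at the robot's left, 250 mm long, head 54 mm thick; its highest point is 70 mm above the bench; origin under its head; leave it alone

How it is judged:
By the outcome, as a careful person would: the job done as asked, in the order asked, and still so for the second after the job is handed in, with the robot touching nothing.
It also fails if it takes over 32 s, if anything falls off the work surface, if the arm or the gripper's body presses on something with over 40 N, if the wrist force passes 120 N, or if a joint passes its speed limit or range.

## Working session

There is one attempt and no reset: what is moved stays moved. The work goes in short steps, Python scripts to look and compute and a tool call to move; the robot and the scene stay as the last step left them, time stands still between calls to the robot, and variables do not carry over. Pictures are saved under pics/ and viewed, and the job is handed in when it is done.

Besides the shell and the picture viewer there is one more tool, called as name(argument=value, ...), one argument or row to a line, values as JSON. servo_tool: Moves the arm, as the interface text tells. Its arguments: {"type":"object","properties":{"series":{"type":"array"},"force":{"type":"number"}},"required":["series"]}

```bash
mkdir -p pics
cat > h.py <<'E'
import numpy as np,cv2,pickle
from workcell import bot
def save(n):
    o=bot.get_obs(); s=bot.snapshot(n); s['obs']=o
    pickle.dump(s,open(f'{n}.pkl','wb')); return s
def ray(s,uv):
    p=cv2.undistortPoints(np.array([[uv]],float),s['mtx'],s['dist'])[0,0]
    d=np.array([p[0],p[1],1.])
    if 'rvec' in s:
        R=cv2.Rodrigues(np.array(s['rvec'],float))[0]; t=np.array(s['tvec'],float).ravel()
        return -R.T@t, R.T@d
    o=s['obs'];R=cv2.Rodrigues(np.array(o['orientation'],float))[0];T=np.array(s['T_tool_cam'])
    return R@T[:3,3]+np.array(o['eef_pos']), R@T[:3,:3]@d
def onz(s,uv,z):
    c,d=ray(s,uv); return c+d*(z-c[2])/d[2]
E
python3 - <<'E'
from h import *
for n in ['scene','side','wrist']:
    s=save(n); cv2.imwrite(f'pics/{n}0.png',s['frame'])
print(bot.get_obs())
E
```

```text
{'clock': 0.15, 'q': array([-1.32077332e+00,  2.59179894e-01,  1.53582445e+00, -2.75630719e-06,
        1.34798836e+00, -2.02777049e-01]), 'qd': array([-0.00099094, -0.00171825, -0.001935  , -0.00288892,  0.00071515,
        0.00077897]), 'effort': array([ 1.29529086e-03, -4.46391320e+01, -2.90820569e+01, -3.55431603e-04,
        8.12032929e-03, -2.42577602e-05]), 'eef_pos': array([ 0.24054839, -0.49416706,  0.23066626]), 'orientation': array([-3.06005761e+00, -7.04882841e-01,  5.61424726e-05]), 'contact_force': array([0.21533557, 0.14865028, 0.52767232]), 'ft_torque': array([-0.02122055,  0.0267896 , -0.00248172]), 'grip_width': 0.9977638040515334}
```

View pics/scene0.png

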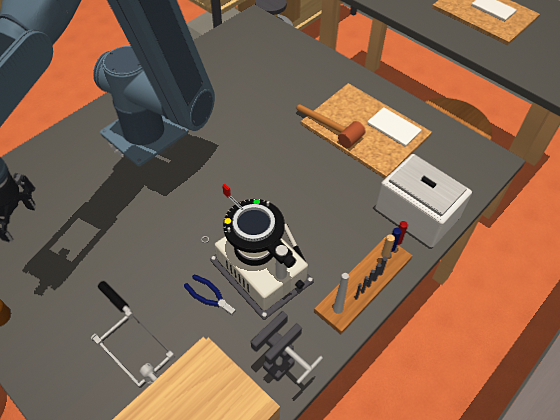

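View pics/side0.png

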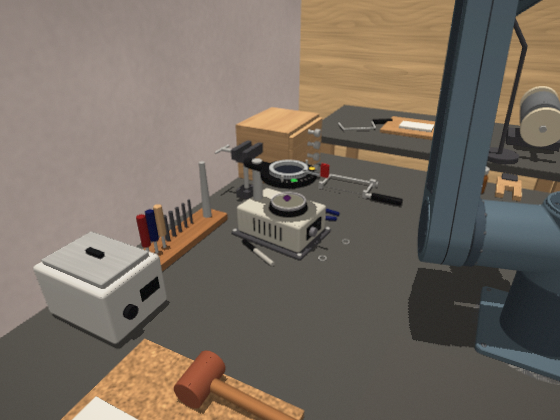

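View pics/wrist0.png

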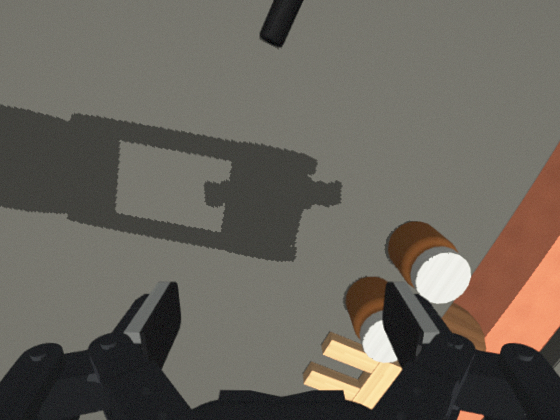

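The scene view shows the red tab at about (226,189), the green dot at (257,201) and the yellow dot at (228,221). In the side view, green is at about (293,180) and the tab at (325,171). Next I'll measure their positions.

```bash
cat > m.py <<'E'
from h import *
def blob(s,lo,hi,box=None):
    hsv=cv2.cvtColor(s['frame'],cv2.COLOR_BGR2HSV); m=cv2.inRange(hsv,lo,hi)
    if box is not None:
        k=np.zeros_like(m);k[box[1]:box[3],box[0]:box[2]]=1;m=m*k
    n,l,st,c=cv2.connectedComponentsWithStats(m)
    return [(c[i].round(2),st[i].tolist()) for i in sorted(range(1,n),key=lambda i:-st[i,4])[:2]]
E
python3 - <<'E'
from m import *
for n,b in [('scene',(200,170,290,260)),('side',(250,150,345,200))]:
    s=pickle.load(open(n+'.pkl','rb'))
    for nm,lo,hi,z in [('green',(45,120,80),(75,255,255),.2),('yellow',(22,150,100),(35,255,255),.2),('red',(0,170,60),(6,255,255),.225)]:
        for c,st in blob(s,lo,hi,b): print(n,nm,c,st,onz(s,c,z).round(4))
    x0,y0,x1,y1=b
    cv2.imwrite(f'pics/{n}c.png',cv2.resize(s['frame'][y0:y1,x0:x1],None,fx=6,fy=6,interpolation=cv2.INTER_CUBIC))
E
```

```text
scene green [256.21 201.24] [253, 199, 7, 5, 29] [ 0.5673 -0.0502  0.2   ]
scene yellow [227.29 220.5 ] [224, 218, 7, 6, 34] [ 0.5578 -0.1388  0.2   ]
scene red [225.87 189.76] [222, 184, 8, 13, 70] [ 0.503  -0.0893  0.225 ]
side green [293.37 179.95] [290, 179, 8, 3, 19] [ 0.5666 -0.0552  0.2   ]
side yellow [311.35 168.06] [309, 167, 6, 3, 17] [ 0.5568 -0.1433  0.2   ]
side red [324.43 169.91] [321, 164, 8, 13, 96] [ 0.5014 -0.0935  0.225 ]
```

View pics/scenec.png

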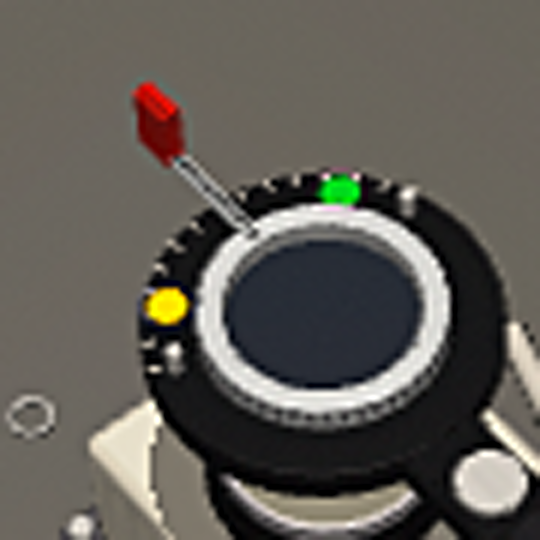

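View pics/sidec.png

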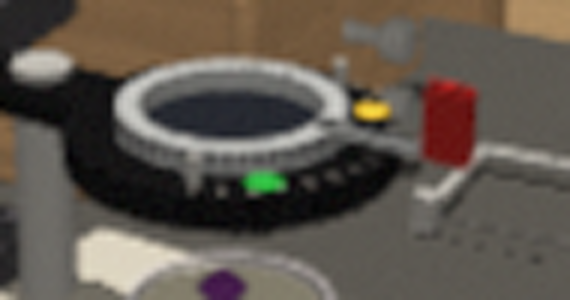

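Run:
```python
from h import *
s=pickle.load(open('wrist.pkl','rb'));print(np.round(s['T_tool_cam'],3))
R=cv2.Rodrigues(s['obs']['orientation'])[0];print(R.round(3))
```

```text
[[-0.001 -0.953 -0.304  0.079]
 [ 1.    -0.001 -0.     0.   ]
 [-0.    -0.304  0.953 -0.142]
 [ 0.     0.     0.     1.   ]]
[[ 0.899  0.437 -0.   ]
 [ 0.437 -0.899  0.002]
 [ 0.    -0.002 -1.   ]]
```

servo_tool(
  series=[
    [0, 0, -0.4, 0, 0, -0.9, 0],
    [0, 0, -0.4, 0, 0, -0.9, 0],
    [0, 0, -0.4, 0, 0, -0.9, 0],
    [0, 0, -0.2, 0, 0, -0.9, 0],
    [0, 0, 0, 0, 0, -0.9, 0],
    [0, 0, 0, 0, 0, -0.9, 0],
    [0, 0, 0, 0, 0, -0.9, 0],
    [0, 0, 0, 0, 0, -0.9, 0],
    [0, 0, 0, 0, 0, -0.9, 0],
    [0, 0, 0, 0, 0, -0.9, 0],
    [0, 0, 0, 0, 0, -0.9, 0],
    [0, 0, 0, 0, 0, -0.2, 0],
  ],
)

```text
clock: 1.15
eef_pos: [0.2399, -0.4915, 0.2701]
orientation: [-2.278, -2.148, -0.009]
contact_force: [-0.4, -0.0, 0.5]
grip_width: 0.002
```

servo_tool(
  series=[
    [0.5, 0.35, 0, 0, 0, 0, 0],
    [0.9, 0.65, 0, 0, 0, 0, 0],
    [0.9, 0.65, 0, 0, 0, 0, 0],
    [0.9, 0.65, 0, 0, 0, 0, 0],
    [0.9, 0.65, 0, 0, 0, 0, 0],
    [0.9, 0.65, 0, 0, 0, 0, 0],
    [0.9, 0.65, 0, 0, 0, 0, 0],
    [0.9, 0.65, 0, 0, 0, 0, 0],
    [0.9, 0.65, 0, 0, 0, 0, 0],
    [0.9, 0.65, 0, 0, 0, 0, 0],
    [0.5, 0.35, 0, 0, 0, 0, 0],
    [0, 0, 0, 0, 0, 0, 0],
  ],
)

```text
clock: 2.15
eef_pos: [0.4612, -0.2219, 0.2687]
orientation: [-2.307, -2.109, -0.011]
contact_force: [-0.6, -0.4, -0.8]
grip_width: 0.001
```

```bash
cat > look.py <<'E'
import sys
from m import *
n=sys.argv[1]
s=save('wrist');o=s['obs'];print(np.round(o['eef_pos'],4),np.round(o['q'],2),o['clock']);print(cv2.Rodrigues(o['orientation'])[0].round(3))
cv2.imwrite(f'pics/{n}.png',s['frame'])
for nm,lo,hi,z in [('green',(45,120,80),(75,255,255),.2),('yellow',(22,150,100),(35,255,255),.2),('red',(0,170,60),(6,255,255),.225)]:
    for c,st in blob(s,lo,hi): print(nm,c,st,onz(s,c,z).round(4))
E
python3 look.py w1
```

```text
[ 0.4612 -0.2219  0.2687] [-0.67  0.17  1.55  0.01  1.43 -0.59] 2.15
[[ 0.089  0.996 -0.005]
 [ 0.996 -0.089  0.016]
 [ 0.015 -0.007 -1.   ]]
yellow [425.39  74.78] [420, 71, 13, 11, 18] [ 0.5525 -0.1329  0.2   ]
yellow [423.06  93.88] [420, 87, 10, 13, 16] [ 0.5511 -0.1434  0.2   ]
red [340.92   1.11] [335, 0, 14, 4, 38] [ 0.5022 -0.0974  0.225 ]
red [325.41   0.71] [317, 0, 17, 3, 34] [ 0.4948 -0.0967  0.225 ]
```

View pics/w1.png

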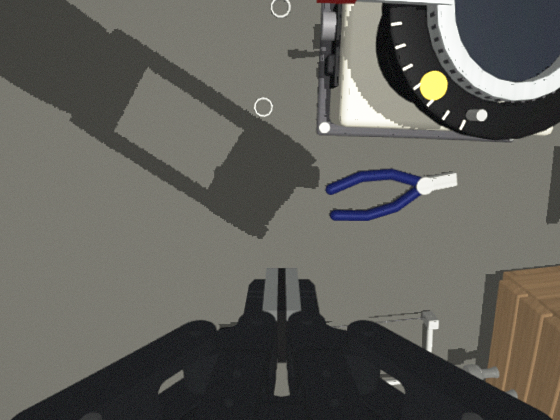

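The wrist view shows the yellow dot at (433,85) and the tab just entering at the top edge, around (335,0). The shut fingers and the lane ahead are clear. I'll move closer behind the tab.

servo_tool(
  series=[
    [0.8, 0.35, 0, 0, 0, 0, 0],
    [0.9, 0.4, 0, 0, 0, 0, 0],
    [0.9, 0.4, 0, 0, 0, 0, 0],
    [0, 0, 0, 0, 0, 0, 0],
  ],
)

```text
clock: 2.53
eef_pos: [0.501, -0.1506, 0.2686]
orientation: [-2.318, -2.097, -0.004]
contact_force: [-0.3, -0.9, -0.1]
grip_width: 0.0
```

```bash
python3 look.py w2
```

```text
[ 0.501  -0.1506  0.2686] [-0.51  0.2   1.53  0.01  1.43 -0.41] 2.5333
[[ 0.1    0.995 -0.009]
 [ 0.995 -0.1    0.013]
 [ 0.013 -0.01  -1.   ]]
green [379.65  56.85] [365, 42, 30, 31, 722] [ 0.5669 -0.0511  0.2   ]
yellow [361.83 217.83] [356, 211, 13, 11, 42] [ 0.5528 -0.144   0.2   ]
yellow [364.39 199.3 ] [356, 197, 20, 10, 23] [ 0.5548 -0.1323  0.2   ]
red [269.32 140.7 ] [249, 131, 42, 21, 793] [ 0.5019 -0.0895  0.225 ]
```

View pics/w2.png

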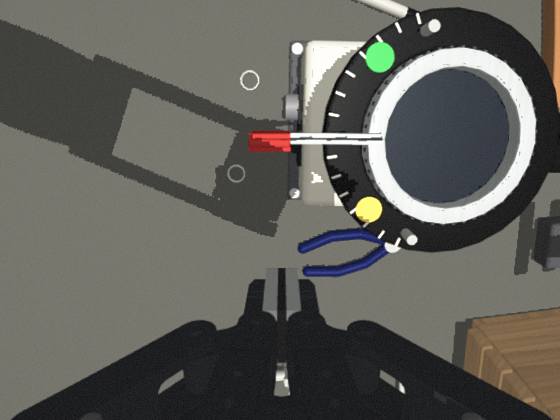

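The wrist view shows green at (380,57), yellow at (370,209) and the tab at (269,141) straight ahead of the fingertips. The lever is midway between the dots. I'll lower to tab height, still clear of it.

servo_tool(
  series=[
    [0, 0, 0.6, 0, 0, 0, 0],
    [0, 0, 0.6, 0, 0, 0, 0],
    [0, 0, 0.35, 0, 0, 0, 0],
    [0, 0, 0, 0, 0, 0, 0],
  ],
)

```text
clock: 2.92
eef_pos: [0.4977, -0.1581, 0.2212]
orientation: [-2.327, -2.094, 0.004]
contact_force: [-0.7, -0.9, 0.3]
grip_width: -0.002
```

```bash
sed -i 's/(22,150,100),(35,255,255)/(18,120,80),(35,255,255)/' look.py
cat >> look.py <<'E'
try:
    G=onz(s,blob(s,(45,120,80),(75,255,255))[0][0],.2)[:2];Y=onz(s,blob(s,(18,120,80),(35,255,255))[0][0],.2)[:2]
    print('GY',np.linalg.norm(G-Y).round(4))
    m=(G+Y)/2;d=(G-Y)/np.linalg.norm(G-Y);C=m+.0442*np.array([d[1],-d[0]]); print('C',C.round(4))
except Exception as e: print(e)
E
python3 look.py w3
```

```text
[ 0.4977 -0.1581  0.2212] [-0.52  0.22  1.61  0.    1.32 -0.42] 2.9167
[[ 0.105  0.994 -0.009]
 [ 0.994 -0.105  0.007]
 [ 0.006 -0.01  -1.   ]]
green [413.74  21.1 ] [395, 1, 38, 41, 1221] [ 0.5669 -0.051   0.2   ]
yellow [396.59 219.  ] [380, 203, 34, 33, 884] [ 0.5572 -0.1387  0.2   ]
red [269.22 131.14] [240, 118, 59, 28, 1528] [ 0.5018 -0.0897  0.225 ]
GY 0.0882
C [ 0.606  -0.0998]
```

View pics/w3.png

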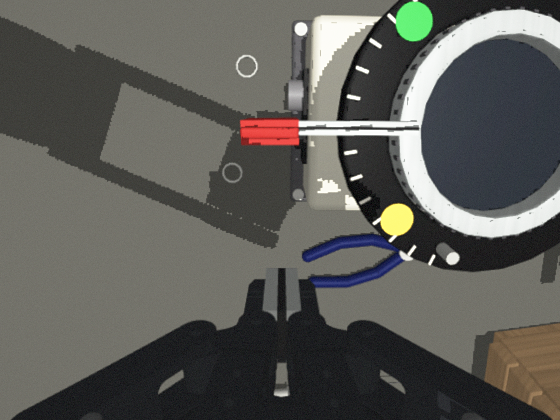

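GY separation comes out at 88.2 mm, against 88.4 expected, so the calibration is good. Target lever heading is 128.7° against about 174.5° now, which is clockwise. I'll approach to near contact.

servo_tool(
  series=[
    [0.6, -0.02, 0, 0, 0, 0, 0],
    [0.7, -0.02, 0, 0, 0, 0, 0],
    [0.4, -0.02, 0, 0, 0, 0, 0],
    [0, 0, 0, 0, 0, 0, 0],
  ],
)

```text
clock: 3.3
eef_pos: [0.5011, -0.1124, 0.2246]
orientation: [-2.34, -2.086, 0.005]
contact_force: [-0.5, 0.7, 0.4]
grip_width: -0.0
```

```bash
python3 look.py w4
```

```text
[ 0.5011 -0.1124  0.2246] [-0.44  0.2   1.62 -0.    1.32 -0.32] 3.3
[[ 0.115  0.993 -0.007]
 [ 0.993 -0.115  0.003]
 [ 0.002 -0.007 -1.   ]]
green [405.05 127.79] [388, 110, 35, 37, 1014] [ 0.5669 -0.051   0.2   ]
yellow [388.72 297.42] [374, 284, 31, 28, 684] [ 0.5571 -0.1387  0.2   ]
red [274.07 240.46] [249, 218, 50, 44, 1979] [ 0.502  -0.0897  0.225 ]
GY 0.0883
C [ 0.6059 -0.0998]
```

View pics/w4.png

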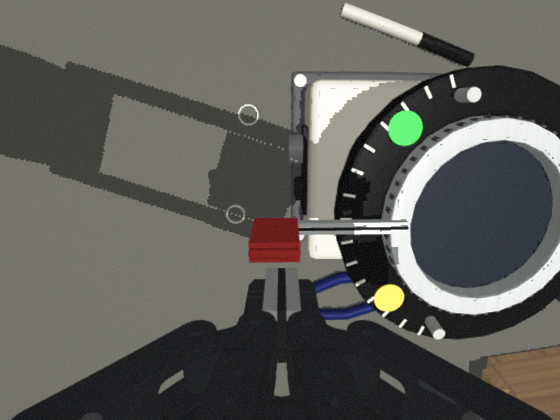

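The tab (274,240) is just ahead of the tips and not yet touched. Now I'll start the arc push.

servo_tool(
  series=[
    [0.25, 0, 0, 0, 0, 0, 0],
    [0.28, -0.03, 0, 0, 0, 0.8, 0],
    [0.28, -0.03, 0, 0, 0, 0.8, 0],
    [0.28, -0.03, 0, 0, 0, 0.8, 0],
    [0.28, -0.03, 0, 0, 0, 0.8, 0],
    [0, 0, 0, 0, 0, 0, 0],
  ],
)

```text
clock: 3.85
eef_pos: [0.5067, -0.0761, 0.2266]
orientation: [-2.663, -1.665, 0.01]
contact_force: [0.0, -0.1, -0.0]
grip_width: -0.001
```

```bash
python3 look.py w5
```

```text
[ 0.5067 -0.0761  0.2266] [-0.36  0.2   1.63 -0.01  1.32  0.09] 3.85
[[ 0.438  0.899 -0.006]
 [ 0.899 -0.438 -0.003]
 [-0.005 -0.004 -1.   ]]
green [369.02 169.35] [352, 152, 35, 35, 931] [ 0.5669 -0.051   0.2   ]
yellow [409.75 317.83] [395, 305, 30, 27, 615] [ 0.5571 -0.1387  0.2   ]
red [267.69 253.2 ] [243, 229, 50, 47, 1975] [ 0.5096 -0.0593  0.225 ]
GY 0.0882
C [ 0.6059 -0.0997]
```

View pics/w5.png

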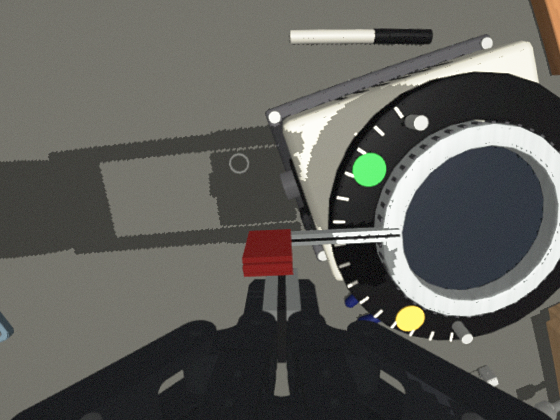

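The lever has followed smoothly to about 157° and the fingers stay behind the tab at (268,253). I'll continue the arc.

servo_tool(
  series=[
    [0.28, -0.05, 0, 0, 0, 0.7, 0],
    [0.28, -0.05, 0, 0, 0, 0.7, 0],
    [0.28, -0.05, 0, 0, 0, 0.7, 0],
    [0.28, -0.05, 0, 0, 0, 0.7, 0],
    [0, 0, 0, 0, 0, 0, 0],
  ],
)

```text
clock: 4.32
eef_pos: [0.5191, -0.0487, 0.2269]
orientation: [2.865, 1.281, -0.014]
contact_force: [-0.0, 0.1, 0.6]
grip_width: -0.0
```

```bash
cat >> look.py <<'E'
# lever black line: sample angle by dark minimum between bright bar edges at radii, plane z=.210
R=cv2.Rodrigues(o['orientation'])[0];T=np.array(s['T_tool_cam']);Rc=R@T[:3,:3];tc=R@T[:3,3]+o['eef_pos']
g=cv2.cvtColor(s['frame'],cv2.COLOR_BGR2GRAY)
def px(P): return cv2.projectPoints(np.array(P,float),cv2.Rodrigues(Rc.T)[0],-Rc.T@tc,s['mtx'],s['dist'])[0].reshape(-1,2)
r=blob(s,(0,170,60),(6,255,255))[0][0]; p=onz(s,r,.225)[:2]-C
th0=np.degrees(np.arctan2(p[1],p[0])); gd=G-C
tg=np.degrees(np.arctan2(gd[1],gd[0])); print('tab ang',th0.round(2),'target',tg.round(2))
for z in (.2103,):
  res=[]
  for rr in np.arange(.056,.086,.003):
    a=np.radians(np.arange(th0-7,th0+7,.1))
    uv=px(np.c_[C[0]+rr*np.cos(a),C[1]+rr*np.sin(a),np.full(len(a),z)]).astype(np.float32)
    v=cv2.remap(g,uv[:,:1],uv[:,1:],cv2.INTER_LINEAR).ravel().astype(float)
    w=v>150
    ad=np.degrees(a)[w]
    res.append((round(rr*1000),ad.min().round(1) if w.any() else None,ad.max().round(1) if w.any() else None, ((ad.min()+ad.max())/2).round(2) if w.any() else None, (np.radians(np.ptp(ad))*rr*1000).round(1) if w.any() else None))
  print(*res,sep='\n')
E
python3 look.py w6
```

```text
[ 0.5191 -0.0487  0.2269] [-0.3   0.21  1.6  -0.01  1.33  0.43] 4.3167
[[ 0.667  0.745 -0.007]
 [ 0.745 -0.667 -0.007]
 [-0.01  -0.    -1.   ]]
green [354.56 207.06] [338, 191, 34, 33, 857] [ 0.5669 -0.051   0.2   ]
yellow [434.33 328.41] [420, 316, 30, 26, 558] [ 0.5569 -0.1389  0.2   ]
red [266.27 252.81] [241, 229, 50, 47, 1987] [ 0.526  -0.0324  0.225 ]
GY 0.0885
C [ 0.6058 -0.0999]
tab ang 139.78 target 128.48
(56, np.float64(137.1), np.float64(143.1), np.float64(140.08), np.float64(5.9))
(59, np.float64(137.2), np.float64(142.8), np.float64(139.98), np.float64(5.8))
(62, np.float64(137.3), np.float64(142.7), np.float64(139.98), np.float64(5.8))
(65, np.float64(132.8), np.float64(142.6), np.float64(137.68), np.float64(11.1))
(68, np.float64(137.5), np.float64(142.4), np.float64(139.93), np.float64(5.8))
(71, np.float64(137.6), np.float64(142.2), np.float64(139.88), np.float64(5.7))
(74, np.float64(137.7), np.float64(139.4), np.float64(138.53), np.float64(2.2))
(77, None, None, None, None)
(80, None, None, None, None)
(83, np.float64(133.7), np.float64(134.0), np.float64(133.83), np.float64(0.4))
```

View pics/w6.png

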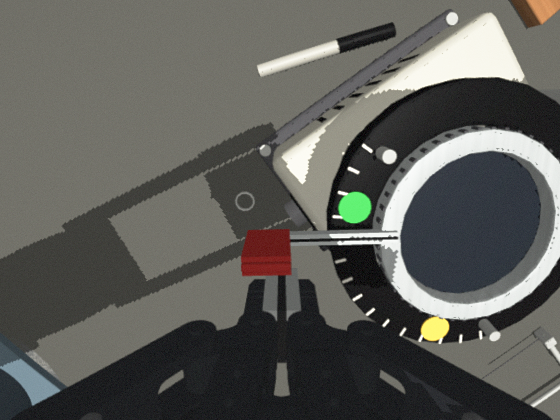

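The lever measures 139.95° against a target of 128.5° (bar width checks at 5.8 mm). Most of the remaining 11.4° goes in the next push, and I'll trim after that.

servo_tool(
  series=[
    [0.25, -0.05, 0, 0, 0, 0.7, 0],
    [0.25, -0.05, 0, 0, 0, 0.7, 0],
    [0, 0, 0, 0, 0, 0, 0],
  ],
)

```text
clock: 4.62
eef_pos: [0.5266, -0.039, 0.2269]
orientation: [2.94, 1.089, -0.017]
contact_force: [0.3, -0.3, 0.5]
grip_width: 0.005
```

```bash
python3 look.py w7
```

```text
[ 0.5266 -0.039   0.2269] [-0.28  0.23  1.59 -0.01  1.33  0.59] 4.6167
[[ 0.759  0.651 -0.008]
 [ 0.651 -0.759 -0.009]
 [-0.012  0.002 -1.   ]]
green [350.28 218.39] [334, 206, 33, 23, 629] [ 0.5681 -0.0499  0.2   ]
yellow [446.26 328.29] [432, 318, 30, 23, 531] [ 0.5567 -0.139   0.2   ]
red [264.43 252.84] [239, 229, 50, 47, 1996] [ 0.5351 -0.0229  0.225 ]
GY 0.0899
C [ 0.6063 -0.1   ]
tab ang 132.7 target 127.27
(56, np.float64(130.1), np.float64(136.1), np.float64(133.1), np.float64(5.9))
(59, np.float64(125.7), np.float64(136.0), np.float64(130.85), np.float64(10.6))
(62, np.float64(125.7), np.float64(135.8), np.float64(130.75), np.float64(10.9))
(65, np.float64(125.7), np.float64(135.5), np.float64(130.6), np.float64(11.1))
(68, np.float64(125.7), np.float64(135.4), np.float64(130.55), np.float64(11.5))
(71, np.float64(125.7), np.float64(139.6), np.float64(132.65), np.float64(17.2))
(74, np.float64(130.6), np.float64(131.5), np.float64(131.05), np.float64(1.2))
(77, None, None, None, None)
(80, None, None, None, None)
(83, None, None, None, None)
```

Green is now partly hidden by the lever, so I'll fix the centre and target from the earlier unoccluded views (128.6°). About 4.3° remains.

servo_tool(
  series=[
    [0.13, -0.04, 0, 0, 0, 0.4, 0],
    [0.13, -0.04, 0, 0, 0, 0.4, 0],
    [0, 0, 0, 0, 0, 0, 0],
  ],
)

```text
clock: 4.92
eef_pos: [0.5302, -0.0351, 0.2269]
orientation: [2.974, 0.988, -0.018]
contact_force: [0.2, -0.2, -0.0]
grip_width: 0.001
```

```bash
python3 - <<'E'
t=open('look.py').read()
t=t.replace("# lever black","C=np.array([.6059,-.0998]);G=np.array([.5669,-.051])\n# lever black")
t=t.replace("g=cv2.cvtColor(s['frame'],cv2.COLOR_BGR2GRAY)","g=s['frame'].min(axis=2)").replace("v>150","v>110")
open('look.py','w').write(t)
E
python3 look.py w8
```

```text
[ 0.5302 -0.0351  0.2269] [-0.27  0.23  1.58 -0.01  1.33  0.67] 4.9167
[[ 0.801  0.598 -0.008]
 [ 0.598 -0.801 -0.011]
 [-0.014  0.004 -1.   ]]
green [348.6  220.67] [333, 212, 32, 17, 427] [ 0.5694 -0.0489  0.2   ]
yellow [452.49 325.91] [439, 316, 29, 22, 513] [ 0.5567 -0.1391  0.2   ]
red [263.05 253.29] [238, 229, 50, 47, 1985] [ 0.5393 -0.0193  0.225 ]
GY 0.0911
C [ 0.6068 -0.1002]
tab ang 129.61 target 128.63
(56, np.float64(126.4), np.float64(133.1), np.float64(129.76), np.float64(6.5))
(59, np.float64(126.5), np.float64(132.9), np.float64(129.71), np.float64(6.6))
(62, np.float64(126.1), np.float64(132.8), np.float64(129.46), np.float64(7.3))
(65, np.float64(126.9), np.float64(132.5), np.float64(129.71), np.float64(6.4))
(68, np.float64(127.2), np.float64(132.4), np.float64(129.81), np.float64(6.2))
(71, np.float64(127.1), np.float64(132.0), np.float64(129.56), np.float64(6.1))
(74, np.float64(127.5), np.float64(131.9), np.float64(129.71), np.float64(5.7))
(77, np.float64(122.6), np.float64(132.1), np.float64(127.36), np.float64(12.8))
(80, np.float64(122.6), np.float64(132.0), np.float64(127.31), np.float64(13.1))
(83, np.float64(122.6), np.float64(131.9), np.float64(127.26), np.float64(13.5))
```

View pics/w8.png

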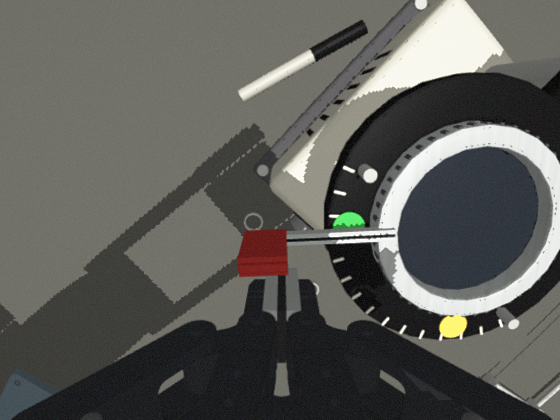

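The lever is at about 129.7°, so 1.1° (2 mm at the tab) remains.

servo_tool(
  series=[
    [0.07, 0, 0, 0, 0, 0.15, 0],
    [0, 0, 0, 0, 0, 0, 0],
  ],
)

```text
clock: 5.13
eef_pos: [0.5314, -0.0352, 0.2269]
orientation: [2.978, 0.973, -0.019]
contact_force: [-1.0, -0.1, -0.3]
grip_width: 0.001
```

```bash
python3 look.py w9 | tail -12
```

```text
C [ 0.6069 -0.1002]
tab ang 129.26 target 128.63
(56, np.float64(125.9), np.float64(132.8), np.float64(129.31), np.float64(6.7))
(59, np.float64(126.3), np.float64(132.6), np.float64(129.41), np.float64(6.5))
(62, np.float64(126.5), np.float64(132.3), np.float64(129.36), np.float64(6.3))
(65, np.float64(126.6), np.float64(132.2), np.float64(129.36), np.float64(6.4))
(68, np.float64(126.7), np.float64(132.1), np.float64(129.36), np.float64(6.4))
(71, np.float64(126.7), np.float64(131.7), np.float64(129.16), np.float64(6.2))
(74, np.float64(127.1), np.float64(131.4), np.float64(129.21), np.float64(5.6))
(77, np.float64(122.3), np.float64(131.7), np.float64(126.96), np.float64(12.6))
(80, np.float64(122.3), np.float64(131.6), np.float64(126.91), np.float64(13.0))
(83, np.float64(122.3), np.float64(131.7), np.float64(126.96), np.float64(13.6))
```

servo_tool(
  series=[
    [0.08, -0.02, 0, 0, 0, 0.1, 0],
    [0, 0, 0, 0, 0, 0, 0],
  ],
)

```text
clock: 5.35
eef_pos: [0.5329, -0.0338, 0.2269]
orientation: [2.982, 0.959, -0.019]
contact_force: [0.1, 0.2, 0.4]
grip_width: 0.002
```

```bash
python3 look.py w10 | tail -12|head -8
```

```text
C [ 0.607  -0.1003]
tab ang 128.17 target 128.63
(56, np.float64(124.7), np.float64(131.8), np.float64(128.22), np.float64(6.9))
(59, np.float64(125.2), np.float64(131.5), np.float64(128.32), np.float64(6.5))
(62, np.float64(125.3), np.float64(131.4), np.float64(128.32), np.float64(6.6))
(65, np.float64(125.4), np.float64(131.2), np.float64(128.27), np.float64(6.6))
(68, np.float64(125.6), np.float64(131.1), np.float64(128.32), np.float64(6.5))
(71, np.float64(121.2), np.float64(130.6), np.float64(125.87), np.float64(11.6))
```

The lever is at 128.3°, 0.3° off the target (about 0.35 mm at the scale). I'll back off straight away from the tab, then rise for a check.

servo_tool(
  series=[
    [-0.4, 0, 0, 0, 0, 0, 0],
    [-0.8, 0, 0, 0, 0, 0, 0],
    [-0.8, 0, -0.3, 0, 0, 0, 0],
    [-0.5, 0, -0.9, 0, 0, 0, 0],
    [0, 0, -0.9, 0, 0, 0, 0],
    [0, 0, -0.4, 0, 0, 0, 0],
    [0, 0, 0, 0, 0, 0, 0],
  ],
)

```text
clock: 5.98
eef_pos: [0.465, -0.0791, 0.3034]
orientation: [2.983, 0.967, -0.029]
contact_force: [1.0, -0.5, 0.6]
grip_width: 0.001
```

```bash
python3 look.py w11
python3 - <<'E'
from h import *
s=save('scene');cv2.imwrite('pics/s11.png',cv2.resize(s['frame'][170:260,200:290],None,fx=6,fy=6,interpolation=cv2.INTER_CUBIC))
E
```

```text
[ 0.465  -0.0791  0.3034] [-0.39  0.08  1.57 -0.02  1.49  0.55] 5.9833
[[ 0.81   0.587 -0.016]
 [ 0.587 -0.81  -0.011]
 [-0.019  0.    -1.   ]]
green [337.75  77.99] [326, 74, 24, 11, 190] [ 0.5633 -0.054   0.2   ]
green [337.79  60.17] [330, 57, 17, 6, 75] [ 0.572  -0.0472  0.2   ]
yellow [426.74 162.13] [415, 150, 25, 25, 453] [ 0.5572 -0.1388  0.2   ]
red [270.88  67.9 ] [254, 59, 36, 19, 523] [ 0.5417 -0.0171  0.225 ]
red [283.  59.] [283, 59, 1, 1, 1] [ 0.5497 -0.0199  0.225 ]
GY 0.085
C [ 0.6044 -0.0995]
tab ang 127.83 target 128.63
(56, np.float64(124.6), np.float64(131.2), np.float64(127.93), np.float64(6.5))
(59, np.float64(124.4), np.float64(133.9), np.float64(129.18), np.float64(9.8))
(62, np.float64(123.1), np.float64(134.7), np.float64(128.93), np.float64(12.6))
(65, np.float64(122.9), np.float64(134.7), np.float64(128.83), np.float64(13.4))
(68, np.float64(124.0), np.float64(134.6), np.float64(129.33), np.float64(12.6))
(71, np.float64(123.6), np.float64(134.7), np.float64(129.18), np.float64(13.8))
(74, np.float64(125.5), np.float64(134.3), np.float64(129.93), np.float64(11.4))
(77, np.float64(120.8), np.float64(134.7), np.float64(127.78), np.float64(18.7))
(80, np.float64(120.8), np.float64(134.7), np.float64(127.78), np.float64(19.4))
(83, np.float64(120.8), np.float64(134.7), np.float64(127.78), np.float64(20.1))
```

View pics/w11.png

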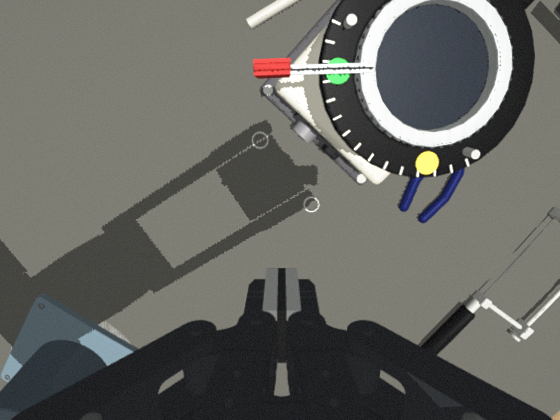

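View pics/s11.png

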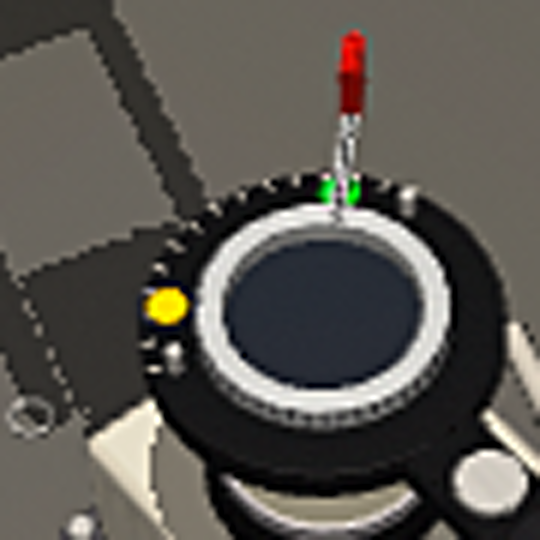

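The wrist view shows the lever crossing the green dot at (338,69), with the tab at (271,68) and the fingers clear. To remove parallax I'll place the camera straight above the lever line, staying well above the tab.

servo_tool(
  series=[
    [0.4, 0, -0.2, 0, 0, 0, 0],
    [0.45, 0, 0, 0, 0, 0, 0],
    [0, 0, 0, 0, 0, 0, 0],
  ],
)

```text
clock: 6.33
eef_pos: [0.4844, -0.0626, 0.3029]
orientation: [2.988, 0.968, -0.039]
contact_force: [-0.3, 0.1, -0.5]
grip_width: -0.003
```

```bash
python3 look.py w12 | head -9
python3 - <<'E'
from h import *
s=pickle.load(open('wrist.pkl','rb'));c,_=ray(s,(280,210));print('cam',c.round(4))
hsv=cv2.cvtColor(s['frame'],cv2.COLOR_BGR2HSV);m=cv2.inRange(hsv,(45,100,50),(75,255,255))
h=cv2.convexHull(cv2.findNonZero(m));e,sz,a=cv2.fitEllipse(h);print(e,sz,onz(s,e,.2).round(4))
e2,r=cv2.minEnclosingCircle(h);print(e2,r);x,y=map(int,e)
im=s['frame'][y-30:y+30,x-90:x+60];cv2.imwrite('pics/w12c.png',cv2.resize(im,None,fx=5,fy=5,interpolation=cv2.INTER_NEAREST))
R=cv2.Rodrigues(s['obs']['orientation'])[0]
for k in (-8,-4,0,4,8): print(k,m[y-16:y+17,x+k].nonzero()[0]+y-16)
E
```

```text
[ 0.4844 -0.0626  0.3029] [-0.35  0.12  1.53 -0.02  1.51  0.6 ] 6.3333
[[ 0.81   0.586 -0.023]
 [ 0.586 -0.81  -0.008]
 [-0.024 -0.007 -1.   ]]
green [340.67 118.43] [329, 115, 23, 9, 130] [ 0.5627 -0.0545  0.2   ]
green [340.74 101.26] [330, 97, 22, 8, 110] [ 0.5714 -0.0477  0.2   ]
yellow [426.98 196.84] [416, 186, 23, 24, 410] [ 0.5573 -0.1388  0.2   ]
red [275.31 113.26] [259, 105, 36, 17, 492] [ 0.5411 -0.0173  0.225 ]
GY 0.0844
cam [ 0.552  -0.0157  0.4428]
(340.49462890625, 110.06916809082031) (24.63486671447754, 26.555543899536133) [ 0.5669 -0.0511  0.2   ]
(340.2241516113281, 110.05172729492188) 13.343740463256836
-8 [103 104 116 117 118]
-4 [ 98  99 100 101 102 103 104 115 116 117 118 119 120 121 122]
0 [ 97  98  99 100 101 102 103 104 115 116 117 118 119 120 121 122 123]
4 [ 98  99 100 101 102 103 104 115 116 117 118 119 120 121 122]
8 [100 101 102 103 104 115 116 117 118 119 120]
```

View pics/w12c.png

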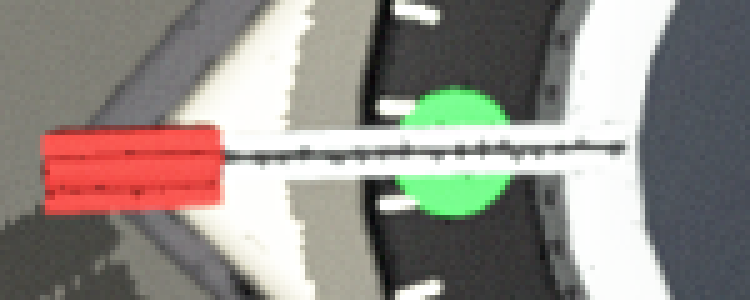

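From almost straight above, the lever centre (row 109.5) lies within about 0.7 mm (0.65°) of the green dot's centre (row 110.1). That is centred, so I'll back away a bit more and hand in.

servo_tool(
  series=[
    [-0.8, 0, -0.5, 0, 0, 0, 0],
    [-0.8, 0, -0.5, 0, 0, 0, 0],
    [-0.5, 0, 0, 0, 0, 0, 0],
    [0, 0, 0, 0, 0, 0, 0],
    [0, 0, 0, 0, 0, 0, 0],
  ],
)

```text
clock: 6.8
eef_pos: [0.4303, -0.0991, 0.3289]
orientation: [-2.978, -0.976, 0.056]
contact_force: [0.5, 0.1, -0.0]
grip_width: -0.002
```

Run:
```python
from h import *
o=bot.get_obs();print(o['clock'],o['eef_pos'],o['contact_force'],abs(o['qd']).max());print(bot.close_job())
```

```text
6.8 [ 0.43027935 -0.09905184  0.32890635] [ 0.48922068  0.11177256 -0.03537729] 0.02888196767563817
the job is handed in; nothing more can be done
None
```

The analyser lever now lies over the green dot (crossed), and I handed the job in at 6.8 s. I pushed the red tab from one side only with the shut fingertips, turning the tool with the arc, then backed off and rose clear.

- **Lever position:** the last view, from almost straight above, puts the lever's centre line about 0.7 mm (0.65°) past the green dot's centre.
- **Disagreement between checks:** the wrist view taken while still touching the tab read 0.3° past. The later views read 0.6–0.8° past, and I left it there.
- **Contact and surroundings:** the last force readings were at noise level and the fingers were well clear of the tab. The yellow dot is free. The bench items I could see in the wrist pictures looked undisturbed, but I did not measure them or re-check the stone.

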